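# Unnest the casting flasks onto their sprue bases

## Robot

A 6-joint arm with a two-finger parallel gripper is mounted at the origin on a cart in front of the work surface, level with it; the furniture and walls round the work are solid. World frame = base frame: x ahead of the robot, y to its left, z up, the work surface at z = 0. Lengths are in m, angles in degrees, forces in N, time in s.
With the tool pointing down it reaches from about 0.325 to 0.775 m from the base axis. Payload 5.5 kg.
Tool frame: the origin (TCP) lies at the centre of the arm's flange, where the gripper is bolted on; the fingertips stand 182 mm ahead of it and the grasp point (between the pads) lies 163 mm ahead of it; z points along the fingers, y is the line along which they close (so a half turn about z gives the same grasp; the last joint's range is limited). The gripper opens to 88 mm and grips with 3 to 60 N. Pads are 20 mm wide; open, the fingers measure 115 mm over their backs; the gripper's body (75 mm by 178 mm) begins 61 mm behind the grasp point.
Start: joints at [69.574, 5.22, 70.514, -0, 104.267, -3.249], TCP at [0.177, 0.573, 0.405] pointing down, gripper open.
Joint ranges: [-164.24, 164.24], [-49.07, 125.15], [9.68, 141.18], [-86.29, 266.29], [3.28, 154.24], [-151.56, 151.56]. Speed limits (degrees/s): [147.25, 147.25, 172.46, 180, 180, 180].

## Interface

Orientations are given as [roll, pitch, yaw] about the fixed x, y, z axes, in that order (R = Rz(yaw) Ry(pitch) Rx(roll)).
In Python, from station import r gives the robot as it stands. The module is installed in compiled form; this text tells all that it offers. Calls block until the motion is done:
- r.reach(position, orientation): joint-space move of the TCP to a pose.
- r.servo_line(position, rotation=None, speed=0.15): straight line of the TCP; rotation=None keeps the orientation; speed is the mean speed in m/s.
- r.move_joints(angles): joint-space move.
- r.let_go() and r.grab(squeeze=None): open the fingers fully, or close them until they stop; squeeze is the grip in N (None keeps the last).
- r.wait(seconds).
- r.inverse_kinematics(position, orientation): joint angles nearest the present ones, or None.
- r.sense(): the state.
- r.snapshot(name): name is "side" or "top" or "wrist"; returns a dict with "frame" (400x640x3 uint8, red, green, blue), "fx", "fy", "cx", "cy" (pixels), "dist_coeffs" ([k1, k2, p1, p2, k3] as OpenCV has them; the pictures are not rectified), "R" (3x3) and "t" (3): a world point X has camera coordinates R X + t. Camera axes: x right, y down, z forward; pixel columns grow to the right and rows downward; lengths in m; the calibration is good to about 2 mm. A picture is of the moment at which its call begins. There is no depth.
A pose or a line that the arm cannot do raises r.IKError and nothing moves.
- r.hand_in(): hands the job in; it is judged then, once.
The state is a dict: "clock": time; "joints": joint angles; "joint_vel": joint speeds; "joint_torque": joint torques, N m; "tcp_pos": TCP position; "orientation": TCP orientation; "contact_force": force on the tool from outside, world axes, zero at the start; "torque": the same for the moment, N m; "opening": finger opening in m; "gripper_force": force on a finger pad.
Only numpy, scipy, OpenCV 4.12 (cv2) and the standard library are available. Lean on these libraries where they do the work, as an engineer would, in place of code of your own. Each camera call takes 0.05 s, during which the arm holds its last target. There are 200 camera calls.

## Task

The wax trees are ready for investing: take the nest of four steel casting flasks apart and lower each flask, collar up, over the tree on the rubber sprue base of its own size (smallest flask on the smallest base, and so on up), so that it stands flat on the base's floor inside the rim. Be gentle, so that no flask is dropped or pressed hard onto a base or its wax, and leave the loupe and the oil cup where they are.

Things in the scene. Friction and masses are not known exactly. Their poses are not given: they have to be found in the camera images.
- flask_1: Smallest of four loose perforated steel casting flasks: tube open at both ends, 58 mm high, 32 mm outside, bore 27 mm; its top 10 mm is a thicker collar, 42 mm across, gripped across its rim. At the start it hangs in flask_2, collar on collar, 30 mm above the bench. About 90 g. Origin: centre of its lower end; z up the tube (collar at 48 to 58 mm).
- flask_2: Second smallest of four loose perforated steel casting flasks: tube open at both ends, 58 mm high, 41 mm outside, bore 36 mm; its top 10 mm is a thicker collar, 51 mm across, gripped across its rim. At the start it hangs in flask_3, collar on collar, 20 mm above the bench. About 130 g. Origin: centre of its lower end; z up the tube (collar at 48 to 58 mm).
- flask_3: Second largest of four loose perforated steel casting flasks: tube open at both ends, 58 mm high, 50 mm outside, bore 45 mm; its top 10 mm is a thicker collar, 60 mm across, gripped across its rim. At the start it hangs in flask_4, collar on collar, 10 mm above the bench. About 170 g. Origin: centre of its lower end; z up the tube (collar at 48 to 58 mm).
- flask_4: Largest of four loose perforated steel casting flasks: tube open at both ends, 58 mm high, 59 mm outside, bore 54 mm; its top 10 mm is a thicker collar, 69 mm across, gripped across its rim. At the start it stands on the bench, the others nested in it. About 210 g. Origin: centre of its lower end; z up the tube (collar at 48 to 58 mm).
- base_1: Smallest of four black rubber sprue bases, fixed to the bench: round cup, 23 mm high, 56 mm over its lip; inside it narrows steeply from 50 mm at the lip to 39 mm at the floor, 8 mm above the bench, and so guides flask_1 in. In the middle a stiff wax tree of ring patterns, 10 mm across, top 42 mm above the bench. Origin: centre of its underside; z up.
- base_2: Second smallest of four black rubber sprue bases, fixed to the bench: round cup, 23 mm high, 65 mm over its lip; inside it narrows steeply from 59 mm at the lip to 48 mm at the floor, 8 mm above the bench, and so guides flask_2 in. In the middle a stiff wax tree of ring patterns, 19 mm across, top 46 mm above the bench. Origin: centre of its underside; z up.
- base_3: Second largest of four black rubber sprue bases, fixed to the bench: round cup, 23 mm high, 74 mm over its lip; inside it narrows steeply from 68 mm at the lip to 57 mm at the floor, 8 mm above the bench, and so guides flask_3 in. In the middle a stiff wax tree of ring patterns, 28 mm across, top 51 mm above the bench. Origin: centre of its underside; z up.
- base_4: Largest of four black rubber sprue bases, fixed to the bench: round cup, 23 mm high, 83 mm over its lip; inside it narrows steeply from 77 mm at the lip to 66 mm at the floor, 8 mm above the bench, and so guides flask_4 in. In the middle a stiff wax tree of ring patterns, 37 mm across, top 56 mm above the bench. Origin: centre of its underside; z up.
- loupe: Black eyeglass loupe, a 42 mm lens barrel lying on its side on the bench. A bystander. Origin: centre of its underside.
- oil_cup: Small glass oil cup standing in a blue lid, 50 mm across, 54 mm high. A bystander. Origin: centre of its underside.

How it is judged:
By the outcome, as a careful person would: the job done as asked, in the order asked, and still so for the second after the job is handed in, with the robot touching nothing.
It also fails if it takes over 115 s, if anything falls off the work surface, if the arm or the gripper's body presses on something with over 40 N, if the wrist force passes 120 N, or if a joint passes its speed limit or range.

## Working session

There is one attempt and no reset: what is moved stays moved. The work goes in short steps, each a Python script; the robot and the scene stay as the last script left them, time stands still between calls to the robot, and variables do not carry over. Pictures are saved under pics/ and viewed, at most 14 in all, crops included, and the job is handed in when it is done.

```bash
mkdir -p pics; python3 - <<'E'
from station import r
import cv2
for n in("top","side"):
    s=r.snapshot(n); cv2.imwrite(f"pics/{n}0.png",s["frame"][...,::-1]); print(n,s["fx"],s["cx"],s["cy"],s["dist_coeffs"],(-s["R"].T@s["t"]).round(3),s["R"].round(2).tolist())
print(r.sense())
E
```

```text
top 459.75998362078735 324.7095303189172 193.2402938696543 [-0.00061097  0.          0.          0.          0.        ] [ 0.379 -0.126  1.008] [[0.0, -1.0, 0.01], [-0.98, -0.0, -0.18], [0.18, -0.01, -0.98]]
side 387.9928835289789 318.94173144818296 201.07104030160733 [-0.07896359  0.          0.          0.          0.        ] [0.388 0.48  0.622] [[-0.97, -0.23, 0.02], [-0.17, 0.64, -0.75], [0.16, -0.73, -0.66]]
{'clock': 0.1, 'joints': array([ 6.95747057e+01,  5.25832232e+00,  7.05726858e+01, -8.62771750e-04,
        1.04267769e+02, -3.24712605e+00]), 'joint_vel': array([ 0.06268136, -0.04689219, -0.16163989,  0.00315417, -0.0198122 ,
        0.06801555]), 'joint_torque': array([ 2.06961959e-03, -4.47856271e+01, -4.07570386e+01,  6.98650978e-02,
        2.84222688e-02, -1.29461687e-04]), 'tcp_pos': array([0.17721301, 0.57328647, 0.40364724]), 'orientation': array([-1.79901334e+02, -4.75984328e-03,  1.62821616e+02]), 'contact_force': array([-0.20139811, -0.3789289 ,  0.18718443]), 'torque': array([-0.02699405,  0.02056939,  0.01917662]), 'gripper_force': 0.0, 'opening': 0.08741269321517278}
```

View pics/top0.png

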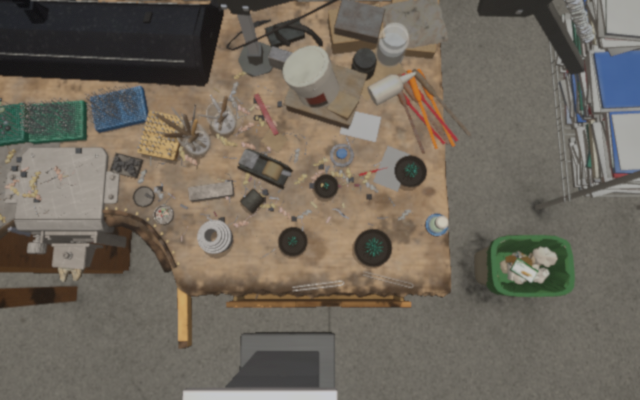

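View pics/side0.png

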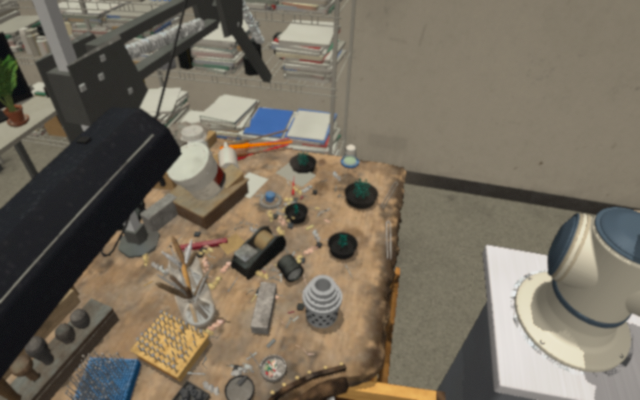

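The top view shows the nest at (214,237), base_1 at (326,186), base_2 at (292,241), base_3 at (410,170) and base_4 at (373,248). The loupe is at (253,200) and the oil cup at (437,224). The side view agrees, with the nest at (322,300). Next I'll get coarse positions and then take close wrist views.

```bash
cat > h.py <<'E'
from station import r
import cv2, numpy as np
def ray(s,px,z):
    K=np.array([[s["fx"],0,s["cx"]],[0,s["fy"],s["cy"]],[0,0,1]])
    u=cv2.undistortPoints(np.array(px,float).reshape(-1,1,2),K,np.array(s["dist_coeffs"]))[:,0]
    d=np.c_[u,np.ones(len(u))]@s["R"]; c=-s["R"].T@s["t"]
    return c+d*((z-c[2])/d[:,2])[:,None]
def proj(s,X):
    K=np.array([[s["fx"],0,s["cx"]],[0,s["fy"],s["cy"]],[0,0,1]])
    return cv2.projectPoints(np.array(X,float).reshape(-1,1,3),cv2.Rodrigues(s["R"])[0],s["t"],K,np.array(s["dist_coeffs"]))[0][:,0]
def circ(P):
    A=np.c_[2*P[:,:2],np.ones(len(P))]; q=np.linalg.lstsq(A,(P[:,:2]**2).sum(1),rcond=None)[0]
    return q[:2],2*np.sqrt(q[2]+q[0]**2+q[1]**2)
E
python3 - <<'E'
from h import *
s=r.snapshot("top")
for n,p,z in(("nest",(214,237),.06),("b1",(326,186),.015),("b2",(292,241),.015),("b3",(410,170),.015),("b4",(373,248),.015),("loupe",(253,200),.02),("oil",(437,224),.03),("bucket",(310,75),.1)): print(n,ray(s,[p],z)[0].round(3))
r.reach([.42,-.2,.45],[180,0,0])
s=r.snapshot("wrist");cv2.imwrite("pics/w0.png",s["frame"][...,::-1]); print((-s["R"].T@s["t"]).round(3),s["R"].round(2).tolist(),s["fx"],r.sense()["clock"])
E
```

```text
nest [0.459 0.094 0.06 ]
b1 [ 0.575 -0.136  0.015]
b2 [ 0.454 -0.063  0.015]
b3 [ 0.611 -0.323  0.015]
b4 [ 0.439 -0.238  0.015]
loupe [0.542 0.022 0.02 ]
oil [ 0.489 -0.374  0.03 ]
bucket [ 0.796 -0.102  0.1  ]
[ 0.491 -0.2    0.43 ] [[0.0, -1.0, -0.0], [-0.97, -0.0, 0.26], [-0.26, 0.0, -0.97]] 343.86915709287035 3.0583
```

View pics/w0.png

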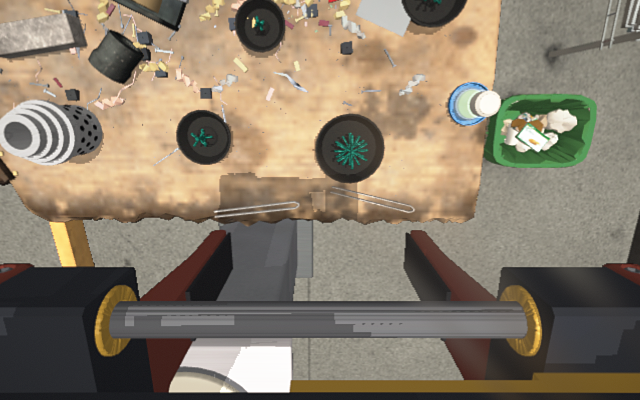

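The wrist view shows base_2 at (203,137), base_4 at (350,148), base_1 at (260,25), the nest at (45,132) and the oil cup at (475,103). Now I'll take a picture with the camera directly above each item.

```bash
cat > tour.py <<'E'
from h import *
C=dict(nest=(.459,.094),b2=(.454,-.063),b1=(.575,-.136),b3=(.611,-.323),b4=(.439,-.238))
tiles=[]
for n,(x,y) in C.items():
    r.reach([x-.07,y,.42],[180,0,0]); r.wait(.2)
    s=r.snapshot("wrist"); f=s["frame"]; np.savez(f"pics/{n}.npz",**s)
    c=proj(s,[(x,y,.06 if n=="nest" else .02)])[0].astype(int)
    hsv=cv2.cvtColor(f,cv2.COLOR_RGB2HSV)
    m=((f.max(2)<75) if n!="nest" else (hsv[...,1]<35)&(hsv[...,2]>90)).astype(np.uint8)
    m=cv2.morphologyEx(m,cv2.MORPH_OPEN,np.ones((3,3)))
    v=f[...,::-1].copy()
    cs=cv2.findContours(m,cv2.RETR_EXTERNAL,cv2.CHAIN_APPROX_NONE)[0]
    k=max(cs,key=lambda k:cv2.contourArea(k)*(cv2.pointPolygonTest(cv2.convexHull(k),tuple(map(float,c)),False)>=0))
    h=cv2.convexHull(k); cv2.drawContours(v,[h],-1,(0,0,255),1)
    P=ray(s,k[:,0] if n=="nest" else h[:,0],.058 if n=="nest" else .023); print(n,c,circ(P))
    t=v[max(c[1]-75,0):c[1]+75,max(c[0]-75,0):c[0]+75]; tiles.append(cv2.resize(t,(260,260)))
tiles.append(tiles[0]*0)
cv2.imwrite("pics/tour.png",np.vstack([np.hstack(tiles[:3]),np.hstack(tiles[3:])]))
print(r.sense()["clock"])
E
python3 tour.py
```

```text
nest [316 106] (array([0.46239684, 0.0949879 ]), np.float64(0.06796568047390655))
b2 [319 106] (array([ 0.45488305, -0.0652611 ]), np.float64(0.06173381169048373))
b1 [318 106] (array([ 0.57547622, -0.13652351]), np.float64(0.05307952065400643))
b3 [319 106] (array([ 0.60963232, -0.32232071]), np.float64(0.07065517367312421))
b4 [317 106] (array([ 0.4419672, -0.2368605]), np.float64(0.0795460693107322))
8.325
```

View pics/tour.png

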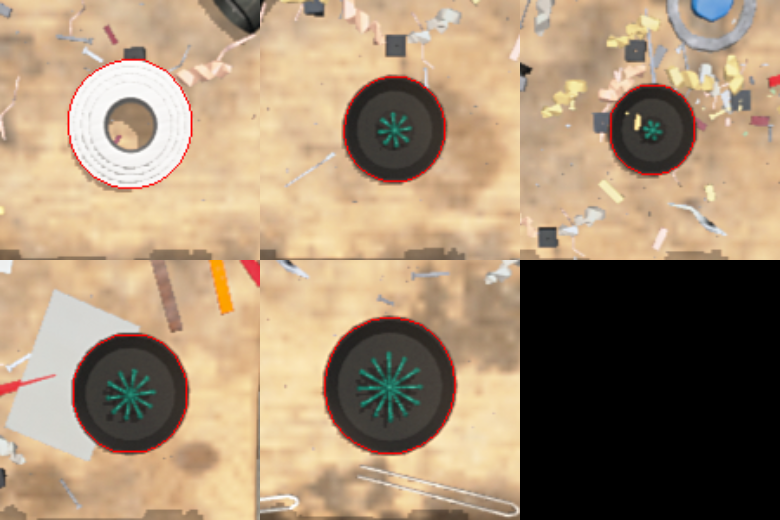

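All outlines fit cleanly: the nest and the four bases are located to about a millimetre. Moving flask_1 now.

```bash
cat > move.py <<'E'
from h import *
import sys
N=(.4624,.0950); B={1:(.5755,-.1365),2:(.4549,-.0653),3:(.6096,-.3223),4:(.4420,-.2369)}
M=.0035   # fingertip above collar underside
def force(): r.wait(.1); return r.sense()["contact_force"]
def pick(i,n=N):
    z=.078-.01*(i-1)+M+.182
    r.let_go(); r.reach([*n,z+.08],[180,0,0]); r.servo_line([*n,z+.02],speed=.12); r.servo_line([*n,z],speed=.05)
    print("tcp",r.sense()["tcp_pos"].round(4),"want z",round(z,4))
    r.grab(20); s=r.sense(); print("grab",s["opening"],s["gripper_force"],s["contact_force"].round(1))
    r.servo_line([*n,z+.01],speed=.04); r.servo_line([*n,.345],speed=.12); s=r.sense()
    print("lifted",s["opening"],s["contact_force"].round(2),s["clock"])
def place(i,off=(0,0)):
    x,y=B[i][0]+off[0],B[i][1]+off[1]; zf=.008+.048+M+.182
    r.servo_line([x,y,.345],speed=.2); r.servo_line([x,y,zf+.02],speed=.1); r.servo_line([x,y,zf+.004],speed=.03); 
    b=force(); z=zf+.004; print("over",r.sense()["tcp_pos"].round(4),b.round(2))
    while z>zf-.004:
        z-=.0007; r.servo_line([x,y,z],speed=.02); f=force()-b
        if f[2]>2 or np.hypot(f[0],f[1])>5: break
    print("stop dz %.4f"%(r.sense()["tcp_pos"][2]-zf),f.round(2))
def leave(i):
    r.let_go(); x,y,z=r.sense()["tcp_pos"]; r.servo_line([x,y,z+.02],speed=.05); r.servo_line([x,y,.345],speed=.15); print(r.sense()["clock"])
E
python3 - <<'E'
from move import *
pick(1)
s=r.snapshot("wrist");t=r.snapshot("side")
cv2.imwrite("pics/lift1.png",np.vstack([s["frame"],t["frame"]])[...,::-1][:, :][100:700])
E
```

```text
tcp [0.4623 0.095  0.2632] want z 0.2635
grab 0.0416526939028414 19.999950723722577 [-0.3 -0.1  0.8]
lifted 0.04109698574096669 [ 0.3  -0.09 -1.07] 13.0167
```

View pics/lift1.png

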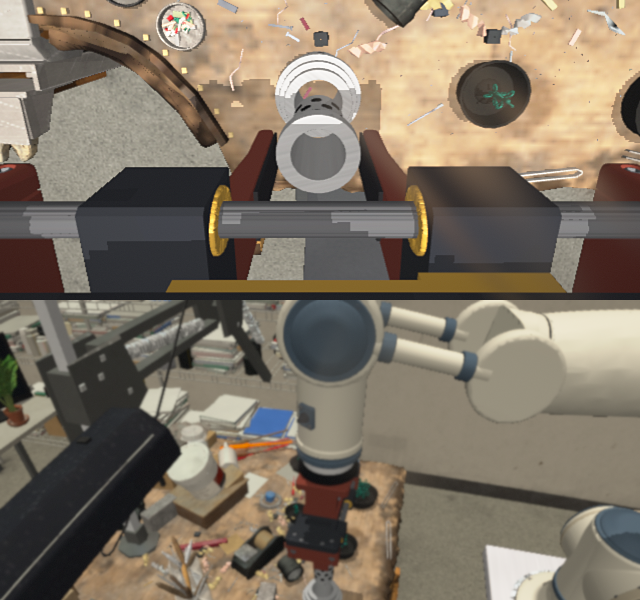

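Flask_1 is held alone and upright, with its collar centred near (318,253) in the full wrist frame. The other three flasks stay in the nest.

```bash
python3 - <<'E'
from move import *
s=r.snapshot("wrist"); print(proj(s,[(*N,.1695),(N[0]+.021,N[1],.1695),(N[0]-.021,N[1],.1695)]).round(1))
place(1)
s=r.snapshot("wrist"); cv2.imwrite("pics/p1.png",s["frame"][...,::-1])
E
```

```text
[[317.2 255.8]
 [317.1 214.6]
 [317.3 294.3]]
over [ 0.5756 -0.1365  0.2458] [-0.76 -0.03 -0.72]
stop dz 0.0000 [-0.21 -0.02  6.89]
```

View pics/p1.png

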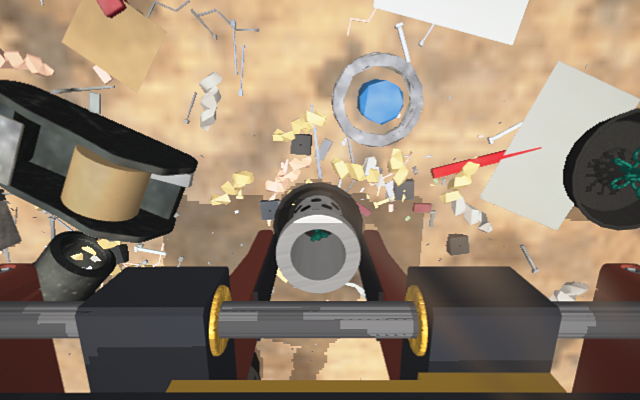

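Flask_1 stands in base_1 at the expected height, with the tree visible inside the bore at (318,237). I'll release it and do flask_2.

```bash
sed -i 's/z-=.0007/z-=.0004/' move.py; python3 - <<'E'
from move import *
leave(1); pick(2); place(2)
s=r.snapshot("wrist");a=s["frame"][100:400]
leave(2); r.reach([N[0]-.07,N[1],.42],[180,0,0]); r.wait(.2)
s=r.snapshot("wrist");f=s["frame"]; hsv=cv2.cvtColor(f,cv2.COLOR_RGB2HSV)
m=cv2.morphologyEx(((hsv[...,1]<35)&(hsv[...,2]>90)).astype(np.uint8),cv2.MORPH_OPEN,np.ones((3,3)))
cs=[k for k in cv2.findContours(m,0,1)[0] if cv2.pointPolygonTest(k,(317.,106.),False)>=0 or cv2.pointPolygonTest(k,(317.,85.),False)>=0]
for k in cs: print(circ(ray(s,k[:,0],.058)))
cv2.imwrite("pics/p2.png",np.vstack([a,f[:300]])[...,::-1])
E
```

```text
21.0
tcp [0.4623 0.095  0.2532] want z 0.2535
grab 0.04962076219284298 20.000047835274017 [-0.1 -0.6 -0.3]
lifted 0.04930178226068112 [ 0.09  0.95 -1.32] 25.3333
over [ 0.455  -0.0653  0.2457] [-0.65 -0.39 -0.26]
stop dz 0.0001 [-0.61 -0.36  3.75]
33.9667
(array([0.4624079 , 0.09498706]), np.float64(0.06798016291506725))
```

View pics/p2.png

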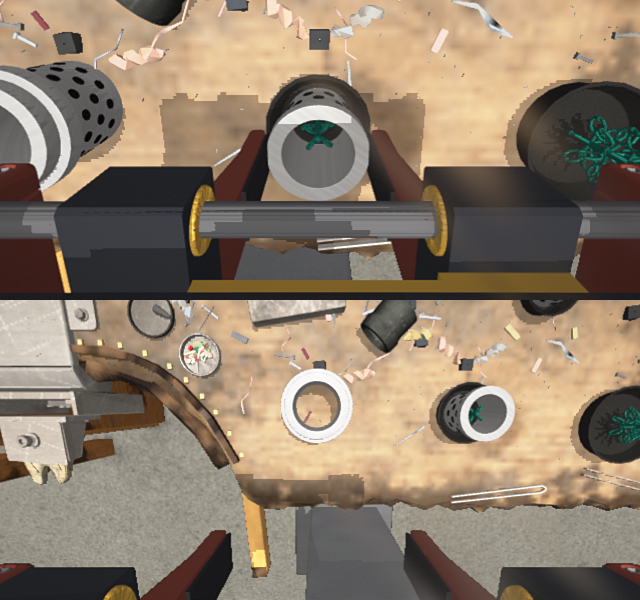

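Flask_2 is seated in base_2 at (480,412) in the stacked picture. Flasks 3 and 4 remain in the nest at (316,405), which has not moved. Continuing with flask_3 and flask_4.

```bash
python3 - <<'E'
from move import *
pick(3); place(3)
a=r.snapshot("wrist")["frame"][100:400]
cv2.imwrite("pics/p3.png",a[...,::-1])
E
```

```text
tcp [0.4623 0.095  0.2432] want z 0.2435
grab 0.05835284140397065 19.99997153878212 [0.3 1.4 0.1]
lifted 0.05830590987143985 [ 0.52 -0.24 -1.86] 38.85
over [ 0.6097 -0.3224  0.2458] [-0.63  0.39 -1.06]
stop dz 0.0002 [-0.42  1.31  4.57]
```

View pics/p3.png

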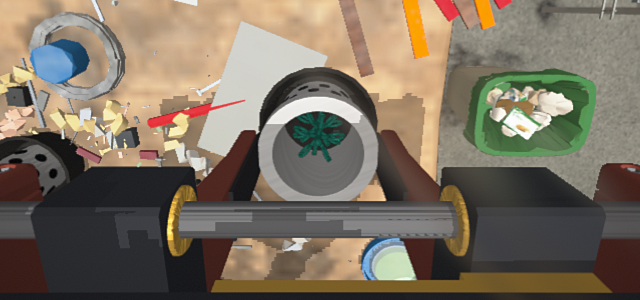

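Flask_3 is seated in base_3, with its collar at (318,150) and the tree inside the bore. On to flask_4.

```bash
python3 - <<'E'
from move import *
leave(3); r.servo_line([*N,.345],speed=.25); pick(4); place(4); leave(4)
r.reach([.36,-.2,.48],[180,0,0]); r.wait(.3)
a=r.snapshot("wrist")["frame"]
r.reach([.3,.3,.45],[180,0,0]); b=r.snapshot("side")["frame"]
cv2.imwrite("pics/p4.png",np.vstack([a[:260],b[100:400]])[...,::-1]); print(r.sense()["clock"])
E
```

```text
48.7917
tcp [0.4623 0.095  0.2332] want z 0.2335
grab 0.06689184806414997 20.303833675570786 [ 0.4 -0.7  1.4]
lifted 0.06719002958004633 [-0.17 -0.28 -2.65] 54.25
over [ 0.4421 -0.2369  0.2457] [-0.26  0.27 -1.44]
stop dz 0.0003 [-0.82  1.29  2.92]
63.1333
66.0583
```

View pics/p4.png

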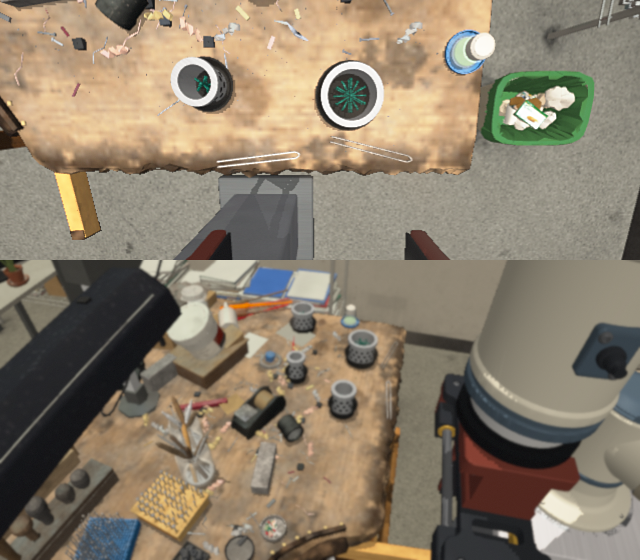

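All four flasks stand upright in their bases: flask_1 at (296,365), flask_2 at (343,398), flask_3 at (302,318) and flask_4 at (362,347) in the lower side view. The loupe at (290,428) and the oil cup at (349,315) have not moved.

```bash
python3 -c "
from station import r
print(r.hand_in())"
```

```text
the job is handed in; nothing more can be done
None
```

All four flasks stand collar up over the trees on the bases of their own size, the loupe and oil cup are where they were, and the job was handed in at about 66 s of the 115 s allowed; the result of the judging was not shown.

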